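Tray into the rack above the dish

TASK

Slide the glass guard of the tray rack open, then slide the baking tray, handle towards you, into the rack above whatever dish is standing in it, on the lowest pair of rails on which the tray clears that dish, pushed fully home. Then slide the guard fully shut again. Leave the dish in the rack and everything else on the counter where it stands.

Things in the scene. Friction and masses are not known exactly. Their poses are not given: they have to be found in the camera images.
- rack: Steel tray rack, fixed, open at the top and at its mouth, which faces its -x (the robot); 275 mm high. Origin on the counter (z = 0) under its middle; x points into the rack, z up. Side walls 252 mm apart inside (y = +-126), x = -85 to +85, flared outwards at the mouth to x = -113; two back stops with faces at x = +81. No floor: a dish stands on the counter in it, near the origin.
- rail_home (a point): Middle of a tray's underside when home on the lowest rails: at the rack's x = 0, y = 0, z = 75 mm; axes as the rack's. The rack has four rail pairs, upper faces at z = 75, 130, 185 and 240 mm, running along x from -85 to +85 on the side walls, each rail 14 mm wide and 5 mm thick.
- guard (a joint): Glass guard, an upright framed pane 290 mm wide, 241 mm high, 9 mm thick, across the rack's mouth at the rack's x = -185, on a track 14 mm high. Value in m: 0 = fully shut (its middle at the rack's y = 0), grows as it slides to the rack's -y (robot's right), 0.30 = fully open, mouth all free. Stays where left; about 1.5 N friction, 6 N s/m damping.
- guard_grip (a point): Point to grasp on the guard's grip: a dark upright post on its top edge, 14 mm thick along the rack's y, 26 mm along x, from z = 239 to z = 287 mm; the point lies on its axis at z = 268 mm. 40 mm to +y of the middle of the guard. Axes as the rack's.
- tray_center (a point): Middle of the aluminium baking tray (half-way up its rim), 7.5 mm above its underside: 160 mm (its x) by 240 mm (its y), rim 15 mm high, about 0.2 kg. z up. Its black handle sticks out at its -x edge. It starts on the counter at the robot's left.
- tray_grip (a point): Point to grasp on the tray's handle, a black bar 14 mm thick (tray's y), from 80 to 165 mm to -x of the tray's middle, from 4 to 30 mm above the tray's underside. The point lies 130 mm to -x of the tray's middle, 18 mm above the underside. Axes as the tray's. With the tray home the handle ends up outside the rack's mouth, 15 mm behind the guard's plane.
- dish_center (a point): Middle of the low white round dish, 45 mm high (point half-way up), 128 mm across. One of dish, pot and canister stands in the rack, the other two on the counter at the right.
- pot_center (a point): Middle of the steel lidded pot, 100 mm high in all (point half-way up), 120 mm across.
- canister_center (a point): Middle of the tall white canister with a wooden lid, 155 mm high in all (point half-way up), 100 mm across.
- mug: Mug, 90 mm high, bystander; origin under its middle.
- spoon: Wooden spoon lying on the counter, bystander; origin under its middle.
- ramekin: Little terracotta bowl, 35 mm high, 70 mm across, bystander; origin under its middle.
- soap: Green bottle, 170 mm high, 60 mm across, bystander; origin under its middle.
- tub: Clear tub, 100 mm high, 100 mm across, bystander; origin under its middle.
- tray: The tray itself; origin under its middle on its underside, axes as tray_center.
Mind the look-alikes: they are no part of the job. What is shaped like the part that bears pot_center but yellow is not meant.

How it is judged:
By the outcome, as a careful person would: the job done as asked, in the order asked, and still so for the second after the job is handed in, with the robot touching nothing.
It also fails if it takes over 72 s, if anything falls off the work surface, if the arm or the gripper's body presses on something with over 40 N, if the wrist force passes 120 N, or if a joint passes its speed limit or range.

ROBOT

A 7-joint arm with a two-finger parallel gripper is mounted at the origin on the work surface. World frame = base frame: x ahead of the robot, y to its left, z up, the work surface at z = 0. Lengths are in m, angles in rad, forces in N, time in s.
With the tool pointing down it reaches from about 0.35 to 0.9 m from the base axis. Payload 8.1 kg.
Tool frame: the origin (TCP) lies at the very end of the fingers, on their centre line; the grasp point (between the pads) lies 19 mm behind it; z points along the fingers, y is the line along which they close (so a half turn about z gives the same grasp; the last joint's range is limited). The gripper opens to 85 mm and grips with 20 to 120 N. Pads are 22 mm wide; open, the fingers measure 114 mm over their backs; the gripper's body (76 mm by 85 mm) begins 54 mm behind the grasp point. The pads swing forward as they close: fully open they stand 13 mm farther back than shut.
Start: joints at [1.014, 0.434, 0.025, 1.573, -0.012, 1.134, -0.075], TCP at [0.274, -0.562, 0.231] pointing down, gripper open.
Joint ranges: [-2.62, 2.62], [-0.44, 2.09], [-1.27, 1.32], [0.08, 2.57], [-1.32, 4.46], [0.12, 2], [-2.74, 2.74]. Speed limits (rad/s): [2.22, 2.22, 3.01, 3.01, 3.14, 3.14, 3.14].

INTERFACE

Orientations are given as a unit quaternion [x, y, z, w].
In Python, from station import ctrl, snapshot, hand_in, find_in, landmark_of gives the robot as it stands.
- The arm moves only by the tool carry_out, never from a script. Its argument "moves" is text: rows parted by semicolons, each of 7 numbers parted by spaces: the shift along the world's x, y, z in units of 20 mm (1.0 is 20 mm), then the turn, a rotation vector about the world's x, y, z in units of 0.15 rad (1.0 is 0.15 rad), then the closure in counts, from 0 (fully open) to 255 (shut). In form: dx dy dz wx wy wz gripper; .... A call has 1 to 8 rows; each row shifts and turns the commanded pose from where the row before left it; what a row does not reach is not made up. A row lasts 1/8 s, in which the tool goes at most 62.5 mm and 10.7 degrees, less where a joint would pass 70% of its speed; a pose out of reach is approached as far as the arm can. A call with a number of a shift or a turn outside -1 to 1 is refused whole. A call with a gripper value outside its range is refused whole. The fingers move at their own pace and stop on an object; "force" is the grip in N (left out, the last holds). Time passes only in rows, so rows that do not move let the fingers close. It gives the time, the measured TCP pose, the force, the opening and the grip force at its end, in the units of the state.
- ctrl.get_obs(): the state, without advancing time (a new reading comes with each control period).
- snapshot(name): name is "scene" or "top"; returns a dict with "image" (480x640x3 uint8, blue, green, red), "fx", "fy", "cx", "cy" (pixels), "dist" ([k1, k2, p1, p2, k3] as OpenCV has them; the pictures are not rectified), "position" and "orientation" of the camera in the world. Camera axes: x right, y down, z forward; pixel columns grow to the right and rows downward; lengths in m; the calibration is good to about 2 mm. A picture is of the moment at which its call begins. There is no depth.
- hand_in(): hands the job in; it is judged then, once.
Trained networks look in the newest picture that a camera, given by its name, has taken for a name from the list of things; names that differ only in an ending like _2 or _b are one class to them, and where a whole thing is asked for, a point or a joint stands for the part that bears it (a point fixed in the world has none). Each returns a list of dicts, best first, with "conf" (0 to 1); they miss things now and then, are a little off and sometimes report something else, mostly with a low value. They report only what shows in the picture. A call takes as long as a camera call. They do not tell look-alikes from the thing itself.
- find_in(query, camera): "extent" ([left, top, width, height] in pixels, round what is visible of it).
- landmark_of(query, camera): "pixel" ([column, row] in pixels: a listed point, or the origin of a listed thing).
The state is a dict: "clock": time; "joint_positions": joint angles; "joint_vel": joint speeds; "joint_torque": joint torques, N m; "tcp_pos": TCP position; "tool_rot": TCP orientation; "wrist_force": force on the tool from outside, world axes, zero at the start; "wrist_torque": the same for the moment, N m; "finger_gap": opening from 0.0 (shut) to 1.0 (fully open); "finger_force": force on a finger pad.
Only numpy, scipy, OpenCV 4.12 (cv2) and the standard library are available. Lean on these libraries where they do the work, as an engineer would, in place of code of your own. Each camera call takes 0.05 s, during which the arm holds its last target. There are 200 camera calls.

## Working session

There is one attempt and no reset: what is moved stays moved. The work goes in short steps, Python scripts to look and compute and a tool call to move; the robot and the scene stay as the last step left them, time stands still between calls to the robot, and variables do not carry over. Pictures are saved under pics/ and viewed, at most 10 in all, crops included, and the job is handed in when it is done.

Besides the shell and the picture viewer there is one more tool, called after "Emit:" as a command line: name --argument value ..., lists and objects as JSON in quotes. carry_out: Moves the arm, as the interface text tells. Its arguments: {"type":"object","properties":{"moves":{"type":"string"},"force":{"type":"number"}},"required":["moves"]}

```bash
mkdir -p pics
cat > h.py <<'E'
import numpy as np, cv2
from scipy.spatial.transform import Rotation as R
from station import ctrl, snapshot, hand_in, find_in, landmark_of
def cam(n,save=None):
    s=snapshot(n)
    if save: cv2.imwrite('pics/'+save,s['image'])
    s['K']=np.array([[s['fx'],0,s['cx']],[0,s['fy'],s['cy']],[0,0,1.]]);s['d']=np.array(s['dist'],float)
    s['R']=R.from_quat(s['orientation']).as_matrix();s['p']=np.array(s['position']);return s
def ray(s,px):
    u=cv2.undistortPoints(np.array([[px]],float),s['K'],s['d'])[0,0]
    return s['R']@np.array([u[0],u[1],1.])
def at(s,px,z):
    r=ray(s,px);return s['p']+r*(z-s['p'][2])/r[2]
def proj(s,P):
    P=np.atleast_2d(P);q=(P-s['p'])@s['R']
    return cv2.projectPoints(q.reshape(-1,1,3),np.zeros(3),np.zeros(3),s['K'],s['d'])[0][:,0]
E
python3 - <<'E'
from h import *
np.set_printoptions(precision=3,suppress=True)
Z=dict(rack=0,rail_home=.075,guard_grip=.268,tray_center=.0075,tray_grip=.018,dish_center=.0225,pot_center=.05,canister_center=.0775,mug=0,spoon=0,ramekin=0,soap=0,tub=0)
for c in ('scene','top'):
    s=cam(c,c+'0.png');print(c,s['p'],s['R'][:,2])
    for k,z in Z.items():
        for d in landmark_of(k,c)[:3]:
            print(k,round(d['conf'],2),np.round(d['pixel'],1),at(s,d['pixel'],z))
print(ctrl.get_obs()['tool_rot'])
E
```

```text
scene [ 1.15  -0.145  1.259] [-0.501  0.134 -0.855]
rack 0.57 [236.3 247.8] [ 0.391 -0.187  0.   ]
rail_home 0.27 [404.  237.5] [0.533 0.293 0.075]
guard_grip 0.61 [324.9 232.8] [0.569 0.04  0.268]
tray_center 0.93 [402.5 234.4] [0.487 0.317 0.008]
tray_grip 0.7 [370.9 208.3] [0.374 0.252 0.018]
dish_center 0.64 [338.3 341.3] [0.764 0.025 0.022]
pot_center 0.78 [135.4 371.2] [ 0.708 -0.497  0.05 ]
pot_center 0.71 [197.  257.6] [ 0.423 -0.301  0.05 ]
pot_center 0.44 [285.8 235.3] [ 0.418 -0.035  0.05 ]
canister_center 0.74 [213.8 357.3] [ 0.736 -0.297  0.077]
mug 0.62 [172.4 232.5] [ 0.283 -0.369  0.   ]
spoon 0.91 [286.  234.4] [ 0.385 -0.029  0.   ]
spoon 0.48 [485.7 243.9] [0.583 0.552 0.   ]
ramekin 0.83 [235.3 247.4] [ 0.389 -0.19   0.   ]
soap 0.85 [484.7 244.6] [0.584 0.548 0.   ]
tub 0.94 [129.6 296. ] [ 0.466 -0.511  0.   ]
top [0.286 0.002 1.859] [ 0.124  0.009 -0.992]
rack 0.47 [410.5 177.4] [ 0.743 -0.31   0.   ]
guard_grip 0.95 [309.8 207.6] [0.584 0.041 0.268]
tray_center 0.93 [230.8 246.7] [0.495 0.322 0.008]
tray_grip 0.73 [247.2 280.9] [0.376 0.261 0.018]
dish_center 0.92 [317.1 165.6] [0.779 0.022 0.022]
dish_center 0.29 [231.4 243.2] [0.506 0.317 0.022]
dish_center 0.22 [169.3 225.6] [0.568 0.539 0.022]
pot_center 0.67 [414.8 265.2] [ 0.427 -0.309  0.05 ]
pot_center 0.62 [467.4 186.6] [ 0.699 -0.5    0.05 ]
canister_center 0.64 [410.1 174.1] [ 0.735 -0.296  0.077]
mug 0.73 [432.4 304.3] [ 0.295 -0.377  0.   ]
spoon 0.83 [328.2 276.9] [ 0.391 -0.017  0.   ]
spoon 0.72 [376.1 278.3] [ 0.386 -0.182  0.   ]
ramekin 0.68 [378.2 280. ] [ 0.38  -0.189  0.   ]
soap 0.87 [170.3 220.4] [0.59  0.543 0.   ]
soap 0.68 [431.1 306.3] [ 0.288 -0.372  0.   ]
soap 0.65 [231.6 245.2] [0.501 0.32  0.   ]
tub 0.76 [467.9 258.2] [ 0.455 -0.506  0.   ]
[0.974 0.225 0.    0.   ]
```

View pics/scene0.png

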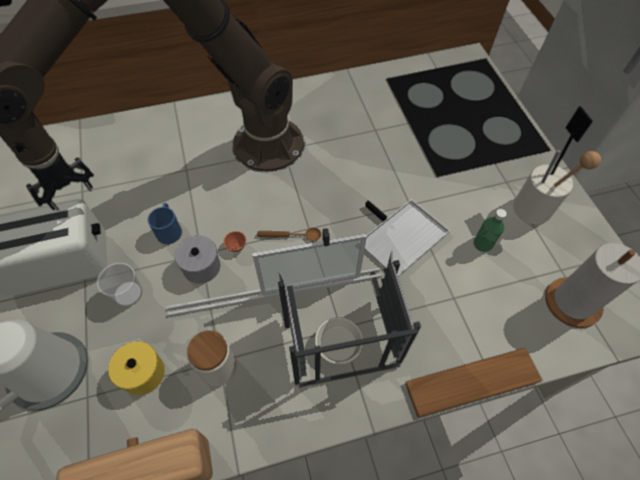

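View pics/top0.png

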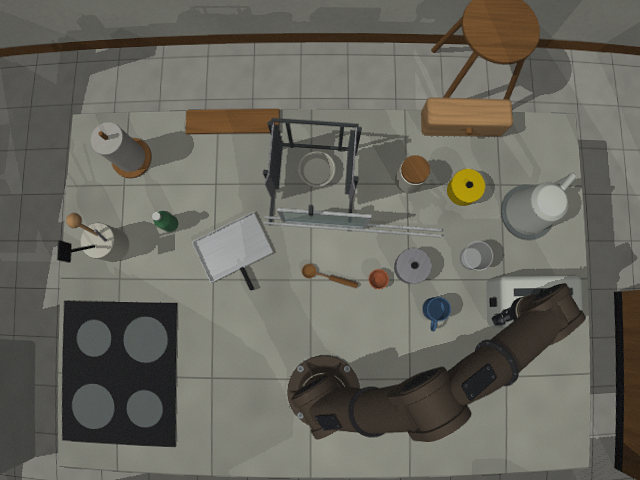

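The two overview pictures show the rack with a low white dish in it: scene (338,341), top (317,166). The guard grip is at scene (325,235), top (310,208), and the tray with its black handle is at scene (403,234), top (231,247).

What could be taken for something else:
- **Dish in the rack:** the grey pot, scene (197,258), the canister, (212,355), and the yellow pot look-alike, (135,370), all stand on the counter. So the one in the rack is the dish (45 mm), and the lowest rails (75 mm) are right.
- **Guard grip:** the dark rack posts near (395,265).
- **Tray handle:** the spoon at (286,235) and the spatula at (578,124).

Next come close crops.

Run:
```python
import cv2
a=cv2.imread('pics/scene0.png')[190:390,240:460];b=cv2.imread('pics/top0.png')[110:300,180:450]
cv2.imwrite('pics/ca.png',cv2.resize(a,None,fx=3,fy=3,interpolation=2)) 
cv2.imwrite('pics/cb.png',cv2.resize(b,None,fx=2.95,fy=2.95,interpolation=2))
```

```text
(no output)
```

View pics/ca.png

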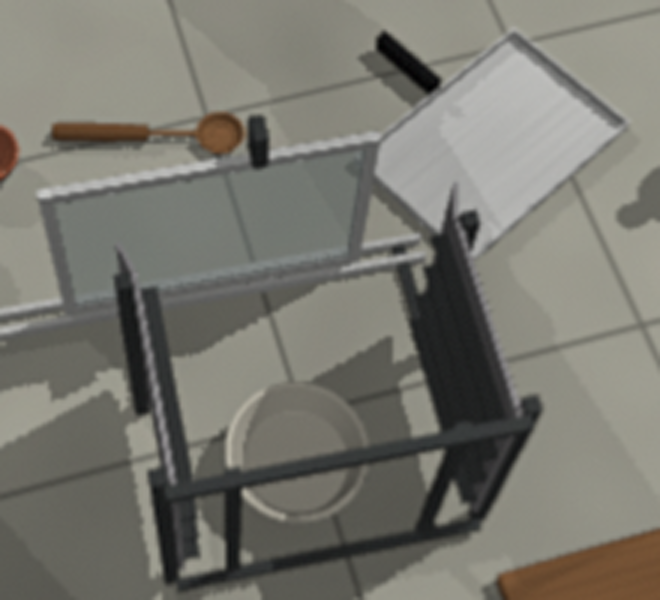

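View pics/cb.png

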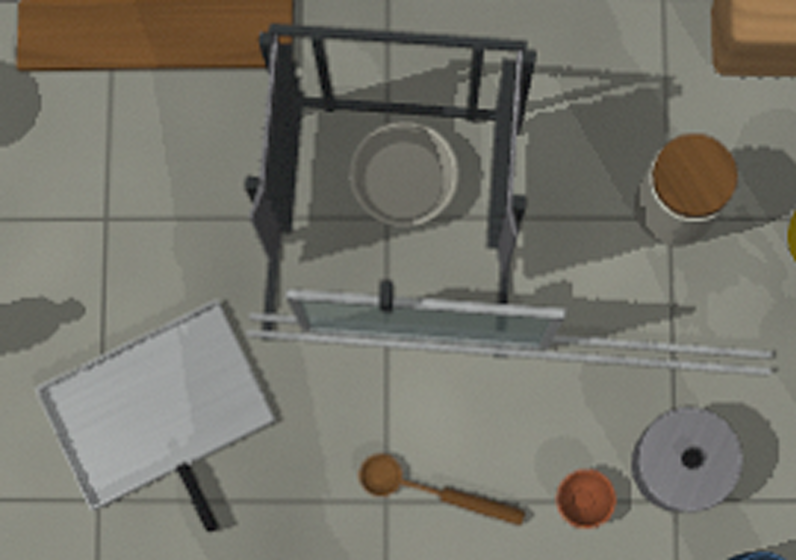

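Run:
```python
from h import *
np.set_printoptions(precision=3,suppress=True)
t=cam('top');s=cam('scene')
T=lambda u,v,z:at(t,(180+u/2.95,110+v/2.95),z)
S=lambda u,v,z:at(s,(240+u/3,190+v/3),z)
def pr(n,*p):
    print(n,*p, 'ang',np.degrees(np.arctan2((p[1]-p[0])[0],(p[1]-p[0])[1])) if len(p)>1 else '', np.linalg.norm(p[1]-p[0]) if len(p)>1 else '')
pr('T guard top edge',T(563,314,.241),T(288,293,.241))
pr('S guard top edge',S(40,193,.241),S(381,137,.241))
pr('T track',T(775,371,.014),T(250,333,.014))
pr('T track2',T(775,354,.014),T(250,316,.014))
pr('T backbar',T(531,46,.275),T(265,32,.275))
pr('S backbar',S(160,490,.275),S(537,404,.275))
pr('T wallL',T(258,200,.275),T(272,50,.275));pr('T wallR',T(515,210,.275),T(525,60,.275))
pr('S wallL',S(452,190,.275),S(530,400,.275));pr('S wallR',S(118,250,.275),S(165,480,.275))
pr('grip top T',T(386,285,.287));pr('grip top S',S(258,122,.287))
# tray corners rim z .015
print('tray T',[T(*c,.015)[:2] for c in((38,388),(222,301),(279,420),(95,507))],np.mean([T(*c,.015)[:2] for c in((38,388),(222,301),(279,420),(95,507))],0))
print('tray S',[S(*c,.015)[:2] for c in((514,31),(627,125))])
pr('handle T',T(183,467,.03),T(212,529,.03));pr('handle S',S(437,82,.03),S(382,38,.03))
```

```text
T guard top edge [ 0.561 -0.145  0.241] [0.584 0.14  0.241] ang 4.4991507258134895 0.28529173907962885
S guard top edge [ 0.566 -0.142  0.241] [0.59  0.144 0.241] ang 4.824278606411862 0.2872344575246605
T track [ 0.532 -0.415  0.014] [0.578 0.203 0.014] ang 4.218419033331097 0.6206543214042333
T track2 [ 0.552 -0.416  0.014] [0.598 0.204 0.014] ang 4.216897718405525 0.6215380954741759
T backbar [ 0.838 -0.113  0.275] [0.855 0.165 0.275] ang 3.3615709326589296 0.27776983053989146
S backbar [ 0.842 -0.109  0.275] [0.854 0.17  0.275] ang 2.3511767861671706 0.2792078834131901
T wallL [0.674 0.169 0.275] [0.835 0.157 0.275] ang 94.24723533603616 0.1611441881996905
T wallR [ 0.663 -0.094  0.275] [ 0.823 -0.106  0.275] ang 94.38160830876595 0.16053839069999812
S wallL [0.67  0.173 0.275] [0.849 0.166 0.275] ang 92.03019403835502 0.17927184457462023
S wallR [ 0.651 -0.094  0.275] [ 0.836 -0.104  0.275] ang 92.94191893538098 0.18543447216158246
grip top T [0.583 0.037 0.287] ang  
grip top S [0.575 0.04  0.287] ang  
tray T [array([0.512, 0.455]), array([0.616, 0.237]), array([0.474, 0.168]), array([0.372, 0.383])] [0.494 0.311]
tray S [array([0.378, 0.388]), array([0.52 , 0.455])]
handle T [0.418 0.278 0.03 ] [0.347 0.243 0.03 ] ang -115.87129157415787 0.07954040218946029
handle S [0.426 0.281 0.03 ] [0.358 0.244 0.03 ] ang -118.39381351005309 0.07737113915258537
```

The rack's yaw is about -4.3° and its origin about (0.763, 0.031). The guard stands about 45 mm open. The grip is at about (0.577, 0.039). The tray is at (0.493, 0.312) with a yaw of about 25.5°.

Emit:
carry_out --moves "0 0 1 0 0 -0.5 0; 0 0 1 0 0 -0.5 0; 0 0 1 0 0 -0.5 0; 0 0 1 0 0 -0.5 0; 0 0 1 0 0 -0.5 0; 0.5 1 0 0 0 -0.5 0; 0.5 1 0 0 0 -0.53 0; 0.5 1 0 0 0 0 0" --force 60

```text
clock: 2.5
tcp_pos: [0.3043, -0.5011, 0.3314]
tool_rot: [0.999, -0.038, 0.0, 0.0]
wrist_force: [0.3, 0.5, 0.2]
finger_gap: 1.003
finger_force: 0.0
```

Emit:
carry_out --moves "0.5 1 0 0 0 0 0; 0.5 1 0 0 0 0 0; 0.5 1 0 0 0 0 0; 0.5 1 0 0 0 0 0; 0.5 1 0 0 0 0 0; 0.5 1 0 0 0 0 0; 0.5 1 0 0 0 0 0; 0.5 1 0 0 0 0 0"

```text
clock: 3.5
tcp_pos: [0.3842, -0.3411, 0.3314]
tool_rot: [0.999, -0.038, 0.0, 0.0]
wrist_force: [-1.2, 0.3, -0.7]
finger_gap: 1.0
finger_force: 0.0
```

Emit:
carry_out --moves "0.5 1 0 0 0 0 0; 0.5 1 0 0 0 0 0; 0.5 1 0 0 0 0 0; 0.5 1 0 0 0 0 0; 0.5 1 0 0 0 0 0; 0.5 1 0 0 0 0 0; 0.5 1 0 0 0 0 0; 0.5 1 0 0 0 0 0"

```text
clock: 4.5
tcp_pos: [0.4642, -0.1811, 0.3314]
tool_rot: [0.999, -0.038, 0.0, 0.0]
wrist_force: [0.8, 0.0, 0.5]
finger_gap: 0.998
finger_force: 0.0
```

Emit:
carry_out --moves "0.5 1 0 0 0 0 0; 0.5 1 0 0 0 0 0; 0.5 1 0 0 0 0 0; 0.5 1 0 0 0 0 0; 0.5 1 0 0 0 0 0; 0.5 1 0 0 0 0 0; 0.55 1 0 0 0 0 0; 0.55 1 0 0 0 0 0"

```text
clock: 5.5
tcp_pos: [0.5463, -0.0212, 0.3314]
tool_rot: [0.999, -0.038, 0.0, 0.0]
wrist_force: [-0.0, 0.4, -1.1]
finger_gap: 1.002
finger_force: 0.0
```

Emit:
carry_out --moves "0.5 1 0 0 0 0 0; 0.5 1 0 0 0 0 0; 0.5 1 0 0 0 0 0; 0 0 0 0 0 0 0"

```text
clock: 6.0
tcp_pos: [0.5763, 0.0404, 0.3311]
tool_rot: [0.999, -0.036, -0.0, -0.0]
wrist_force: [-0.4, -0.7, 0.5]
finger_gap: 1.003
finger_force: 0.0
```

Run:
```python
from h import *
t=cam('scene');o=ctrl.get_obs();print(o['tcp_pos'])
a=t['image'][170:320,240:440];cv2.imwrite('pics/cc.png',cv2.resize(a,None,fx=4,fy=4,interpolation=2))
```

```text
[0.57606701 0.03889226 0.33111207]
```

View pics/cc.png

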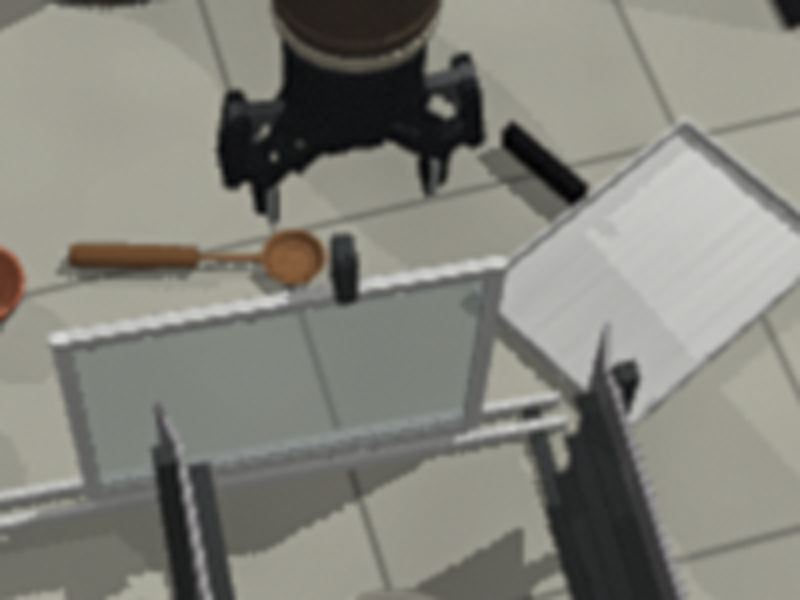

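The crop shows the open fingers, tips at crop (270,215) and (430,190), straddling the guard's grip post at (343,240). I'll descend and grip.

Emit:
carry_out --moves "0 0 -1 0 0 0 0; 0 0 -1 0 0 0 0; 0 0 -1 0 0 0 0; 0 0 -1 0 0 0 0; 0 0 0 0 0 0 255; 0 0 0 0 0 0 255; 0 0 0 0 0 0 255; 0 0 0 0 0 0 255" --force 40

```text
clock: 7.05
tcp_pos: [0.5764, 0.0383, 0.2522]
tool_rot: [0.999, -0.038, 0.001, -0.0]
wrist_force: [-3.0, 3.0, 6.7]
finger_gap: 0.161
finger_force: 39.9
```

Emit:
carry_out --moves "-0.075 -1 0 0 0 0 255; -0.075 -1 0 0 0 0 255; -0.075 -1 0 0 0 0 255; -0.075 -1 0 0 0 0 255; -0.075 -1 0 0 0 0 255; -0.075 -1 0 0 0 0 255; -0.075 -1 0 0 0 0 255; -0.075 -1 0 0 0 0 255"

```text
clock: 8.05
tcp_pos: [0.5644, -0.1231, 0.2522]
tool_rot: [0.999, -0.038, 0.001, 0.0]
wrist_force: [2.2, 2.4, 4.7]
finger_gap: 0.162
finger_force: 41.1
```

Emit:
carry_out --moves "-0.075 -1 0 0 0 0 255; -0.075 -1 0 0 0 0 255; -0.075 -1 0 0 0 0 255; -0.04 -0.5 0 0 0 0 255; -0.04 -0.5 0 0 0 0 255; -0.02 -0.3 0 0 0 0 255; 0 0 0 0 0 0 255"

```text
clock: 8.93
tcp_pos: [0.558, -0.21, 0.2521]
tool_rot: [0.999, -0.039, 0.001, 0.001]
wrist_force: [4.0, -2.0, 5.5]
finger_gap: 0.16
finger_force: 41.1
```

Emit:
carry_out --moves "-0.02 -0.25 0 0 0 0 255; -0.02 -0.25 0 0 0 0 255; 0 0 0 0 0 0 255"

```text
clock: 9.3
tcp_pos: [0.5579, -0.2111, 0.2522]
tool_rot: [0.999, -0.035, 0.0, -0.004]
wrist_force: [0.2, 22.8, 10.2]
finger_gap: 0.158
finger_force: 42.3
```

Emit:
carry_out --moves "0 0.35 0 0 0 0 255; 0 0 0 0 0 0 0; 0 0 0 0 0 0 0; 0 0 0 0 0 0 0; 0 0 1 0 0 0 0; 0 0 1 0 0 0 0; 0 0 1 0 0 0 0; 0 0 1 0 0 0 0"

```text
clock: 10.3
tcp_pos: [0.5563, -0.2112, 0.3317]
tool_rot: [0.999, -0.038, -0.0, 0.0]
wrist_force: [0.1, 0.7, -0.1]
finger_gap: 1.001
finger_force: 0.0
```

Emit:
carry_out --moves "-1 1 0 0 0 0.5 0; -1 1 0 0 0 0.5 0; -1 1 0 0 0 0.5 0; -1 1 0 0 0 0.5 0; -1 1 0 0 0 0.5 0; -1 1 0 0 0 0.5 0; -1 1 0 0 0 0.48 0; -1 1 0 0 0 0 0"

```text
clock: 11.3
tcp_pos: [0.3958, -0.0505, 0.3313]
tool_rot: [0.975, 0.222, -0.0, 0.0]
wrist_force: [0.1, 0.4, 0.9]
finger_gap: 1.0
finger_force: 0.0
```

Emit:
carry_out --moves "-0.1 1 -0.5 0 0 0 0; 0 1 -0.5 0 0 0 0; 0 1 -0.5 0 0 0 0; 0 1 -0.5 0 0 0 0; 0 1 -0.5 0 0 0 0; 0 1 -0.5 0 0 0 0; 0 1 -0.5 0 0 0 0; 0 1 -0.5 0 0 0 0"

```text
clock: 12.3
tcp_pos: [0.3946, 0.1095, 0.251]
tool_rot: [0.975, 0.221, -0.0, 0.0]
wrist_force: [0.0, 0.4, -0.5]
finger_gap: 1.002
finger_force: 0.0
```

Run:
```python
from h import *
np.set_printoptions(precision=4,suppress=True)
o=ctrl.get_obs();print(o['tcp_pos'],o['tool_rot'])
for c in('top','scene'):
    t=cam(c,c+'1.png')
    for k,z in dict(guard_grip=.268,tray_grip=.018,tray_center=.0075).items():
        for d in landmark_of(k,c)[:2]: print(c,k,round(d['conf'],2),at(t,d['pixel'],z))
```

```text
[0.3946 0.1095 0.251 ] [ 0.9753  0.2209 -0.0001  0.0001]
top guard_grip 0.63 [ 0.5534 -0.209   0.268 ]
top guard_grip 0.55 [0.5453 0.459  0.268 ]
top tray_grip 0.98 [0.3847 0.2602 0.018 ]
top tray_center 0.61 [0.5031 0.3135 0.0075]
scene guard_grip 0.84 [ 0.5601 -0.2086  0.268 ]
scene tray_grip 0.61 [0.374  0.2498 0.018 ]
scene tray_center 0.86 [0.4866 0.3203 0.0075]
```

Emit:
carry_out --moves "-0.12 1 -1 0 0 0 0; -0.12 1 -1 0 0 0 0; -0.12 1 -1 0 0 0 0; -0.12 1 -1 0 0 0 0; -0.12 1 -1 0 0 0 0; -0.12 1 -1 0 0 0 0; -0.12 1 -1 0 0 0 0; -0.04 0.33 0 0 0 0 0"

```text
clock: 13.7
tcp_pos: [0.3765, 0.256, 0.1106]
tool_rot: [0.975, 0.222, -0.001, 0.0]
wrist_force: [0.5, 0.3, 0.2]
finger_gap: 1.003
finger_force: 0.0
```

Emit:
carry_out --moves "0 0 -1 0 0 0 0; 0 0 -1 0 0 0 0; 0 0 -1 0 0 0 0; 0 0 -1 0 0 0 0; 0 0 -1 0 0 0 0; 0 0 -0.25 0 0 0 0; 0 0 0 0 0 0 0"

```text
clock: 14.58
tcp_pos: [0.3776, 0.2556, 0.0069]
tool_rot: [0.975, 0.221, 0.0, 0.0]
wrist_force: [-0.2, -0.6, -0.3]
finger_gap: 1.002
finger_force: 0.0
```

Run:
```python
from h import *
t=cam('top');a=t['image'][200:320,170:320];cv2.imwrite('pics/cd.png',cv2.resize(a,None,fx=4,fy=4,interpolation=2))
```

```text
(no output)
```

View pics/cd.png

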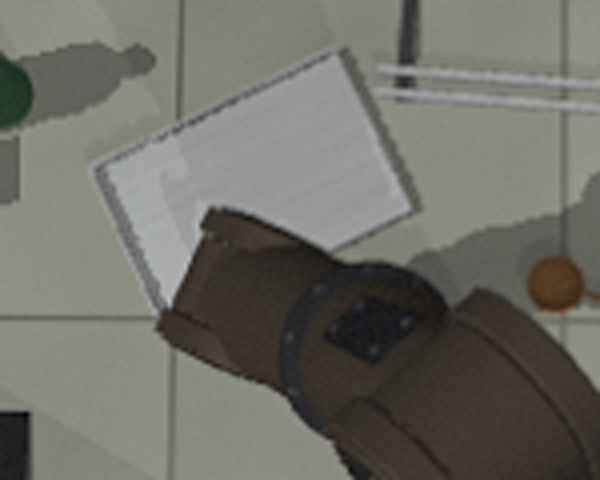

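The gripper straddles the handle. I'll grip hard and lift.

Emit:
carry_out --moves "0 0 0 0 0 0 255; 0 0 0 0 0 0 255; 0 0 0 0 0 0 255; 0 0 0 0 0 0 255; 0 0 0 0 0 0 255; 0 0 0.5 0 0 0 255; 0 0 0.5 0 0 0 255" --force 110

```text
clock: 15.5
tcp_pos: [0.3768, 0.2555, 0.0268]
tool_rot: [0.975, 0.221, -0.0, 0.0]
wrist_force: [-0.4, -0.3, -1.8]
finger_gap: 0.138
finger_force: 107.1
```

Emit:
carry_out --moves "0 0 0.8 0 0 0 255; 0 0 0.8 0 0 0 255; 0 0 0.8 0 0 0 255; 0 0 0.8 0 0 0 255; 0 0 0 0 0 0 255"

```text
clock: 16.12
tcp_pos: [0.3778, 0.2563, 0.0916]
tool_rot: [0.975, 0.221, 0.001, -0.0]
wrist_force: [1.4, -0.1, -2.7]
finger_gap: 0.143
finger_force: 107.2
```

Emit:
carry_out --moves "-0.5 0 0 0 0 -0.5 255; -0.5 -0.5 0 0 0 -0.5 255; 0 -1 0 0 0 -0.5 255; 0 -1 0 0 0 -0.5 255; 0 -1 0 0 0 -0.5 255; 0 -1 0 0 0 -0.5 255; 0 -1 0 0 0 -0.48 255; 0 -1 0 0 0 0 255"

```text
clock: 17.12
tcp_pos: [0.3571, 0.1244, 0.0904]
tool_rot: [0.999, -0.04, 0.0, 0.0]
wrist_force: [0.3, -0.2, -2.1]
finger_gap: 0.136
finger_force: 107.2
```

Emit:
carry_out --moves "0.5 -1 0 0 0 0 255; 0.5 -1 0 0 0 0 255; 0.6 -1 0 0 0 0 255; 0.6 -0.35 0 0 0 0 255; 0.5 0 0 0 0 0 255; 0.3 0 0 0 0 0 255; 0 0 0 0 0 0 255"

```text
clock: 18.0
tcp_pos: [0.4174, 0.0596, 0.0903]
tool_rot: [0.999, -0.037, 0.0, -0.0]
wrist_force: [-0.5, 1.3, -2.6]
finger_gap: 0.139
finger_force: 107.2
```

Run:
```python
from h import *
np.set_printoptions(precision=4,suppress=True)
o=ctrl.get_obs();print(o['tcp_pos'],o['tool_rot'])
C=np.array([.762,.033,0]);y=np.radians(-4.3)
M=R.from_euler('z',y).as_matrix()
ims=[]
for c in('top','scene'):
    t=cam(c,c+'2.png');im=cv2.resize(t['image'],None,fx=4,fy=4,interpolation=2)
    def dr(pts,col,cl=False):
        q=proj(t,C+np.array(pts)@M.T)*4+1.5
        cv2.polylines(im,[np.round(q).astype(int).reshape(-1,1,2)],cl,col,1)
    for sg in(1,-1):
        dr([[-.085,.126*sg,.275],[.085,.126*sg,.275]],(0,0,255))
        for z in (.075,): dr([[-.085,.112*sg,z],[.085,.112*sg,z]],(255,0,255))
    dr([[-.185,-.445,.241],[-.185,-.155,.241]],(0,255,0))
    dr([[-.185,-.45,.014],[-.185,.15,.014]],(0,255,0))
    g=o['tcp_pos'];ty=2*np.arctan2(o['tool_rot'][1],o['tool_rot'][0]);print(np.degrees(ty))
    TM=R.from_euler('z',ty).as_matrix();tc=np.array([g[0],g[1],g[2]-.006+.015])+TM@[.13,0,0]
    q=proj(t,tc+np.array([[-.08,-.12,0],[.08,-.12,0],[.08,.12,0],[-.08,.12,0]])@TM.T)*4+1.5
    cv2.polylines(im,[np.round(q).astype(int).reshape(-1,1,2)],True,(0,255,255),1)
    ims.append(im[4*115:4*245,4*250:4*400] if c=='top' else im[4*200:4*340,4*235:4*435])
for n,i in zip('ab',ims): cv2.imwrite('pics/ov%s.png'%n,i)
```

```text
[0.4174 0.0596 0.0903] [ 0.9993 -0.0375  0.     -0.0002]
-4.294422012823059
-4.294422012823059
```

View pics/ova.png

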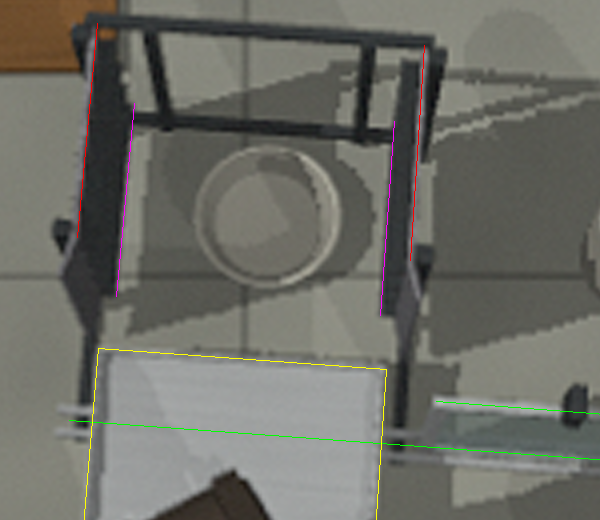

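View pics/ovb.png

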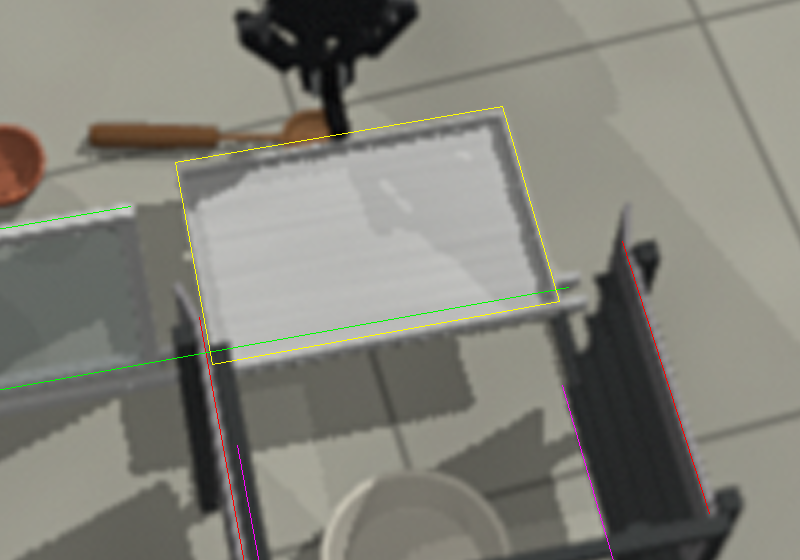

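The overlay matches the rack walls (red) and the guard line (green) to 1-2 mm. The tray (yellow outline) is centred, with its front possibly drooping slightly. I'll enter mid-gap between the rails, slightly higher, then lower.

Emit:
carry_out --moves "0 0 0.4 0 0 0 255; 0.9 -0.0675 0 0 0 0 255; 0.9 -0.0675 0 0 0 0 255; 0.6 -0.045 0 0 0 0 255; 0.6 -0.045 0 0 0 0 255; 0.6 -0.045 0 0 0 0 255; 0.6 -0.045 0 0 0 0 255; 0 0 0 0 0 0 255"

```text
clock: 19.1
tcp_pos: [0.502, 0.0525, 0.0983]
tool_rot: [0.999, -0.038, 0.0, -0.0]
wrist_force: [-0.5, -0.5, -2.8]
finger_gap: 0.143
finger_force: 107.2
```

Emit:
carry_out --moves "0.6 -0.045 0 0 0 0 255; 0.6 -0.045 0 0 0 0 255; 0.6 -0.045 0 0 0 0 255; 0.6 -0.045 0 0 0 0 255; 0.6 -0.045 0 0 0 0 255; 0.6 -0.045 0 0 0 0 255; 0.6 -0.045 0 0 0 0 255; 0.6 -0.045 0 0 0 0 255"

```text
clock: 20.1
tcp_pos: [0.5979, 0.0452, 0.0983]
tool_rot: [0.999, -0.038, -0.0, 0.0]
wrist_force: [0.7, 0.5, -1.6]
finger_gap: 0.139
finger_force: 107.2
```

Run:
```python
from h import *
o=ctrl.get_obs();g=o['tcp_pos'];print(g,o['wrist_force'])
C=np.array([.762,.033,0]);M=R.from_euler('z',np.radians(-4.3)).as_matrix();ims=[]
ty=2*np.arctan2(o['tool_rot'][1],o['tool_rot'][0]);TM=R.from_euler('z',ty).as_matrix()
tc=np.array([g[0],g[1],g[2]-.006+.015])+TM@[.13,0,0];print('rack',(tc-C)@M)
for c,(a,b,l,r) in dict(top=(110,230,255,385),scene=(220,340,260,400)).items():
    t=cam(c);im=cv2.resize(t['image'],None,fx=3,fy=3,interpolation=2)
    q=proj(t,tc+np.array([[-.08,-.12,0],[.08,-.12,0],[.08,.12,0],[-.08,.12,0]])@TM.T)*3+1
    cv2.polylines(im,[np.round(q).astype(int).reshape(-1,1,2)],True,(0,255,255),1)
    ims.append(cv2.resize(im[3*a:3*b,3*l:3*r],(395,360)))
cv2.imwrite('pics/in.png',np.hstack(ims))
```

```text
[0.5978569  0.04522975 0.09829659] [ 0.7412566   0.47932224 -1.61226258]
rack [-0.03459808 -0.00021731  0.10729659]
```

View pics/in.png

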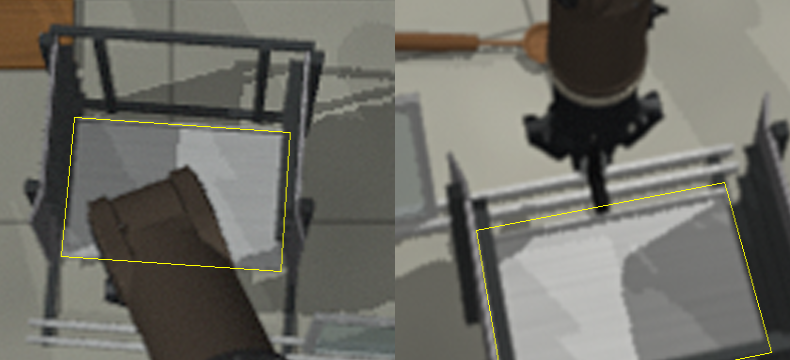

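The tray is inside the walls on the lowest tier, with the overlay matching in both views. I'll advance further, then lower onto the rails.

Emit:
carry_out --moves "0.5 -0.0375 0 0 0 0 255; 0.5 -0.0375 0 0 0 0 255; 0.4 -0.03 0 0 0 0 255; 0 0 0 0 0 0 255; 0 0 -0.25 0 0 0 255; 0 0 -0.25 0 0 0 255; 0 0 0 0 0 0 255"

```text
clock: 21.08
tcp_pos: [0.6244, 0.0431, 0.0876]
tool_rot: [0.999, -0.038, -0.001, 0.0]
wrist_force: [-0.1, -0.7, -2.1]
finger_gap: 0.139
finger_force: 107.2
```

Emit:
carry_out --moves "0 0 -0.15 0 0 0 255; 0 0 -0.1 0 0 0 255; 0 0 0 0 0 0 255"

```text
clock: 21.45
tcp_pos: [0.625, 0.0432, 0.0832]
tool_rot: [0.999, -0.038, -0.0, 0.0]
wrist_force: [-0.3, -0.4, -2.4]
finger_gap: 0.142
finger_force: 107.2
```

Emit:
carry_out --moves "0 0 -0.1 0 0 0 255; 0 0 -0.08 0 0 0 255; 0 0 0 0 0 0 255"

```text
clock: 21.82
tcp_pos: [0.6251, 0.0433, 0.0813]
tool_rot: [0.999, -0.038, 0.0, 0.0]
wrist_force: [-7.4, -1.4, 12.4]
finger_gap: 0.138
finger_force: 109.7
```

Emit:
carry_out --moves "0.2 -0.015 0 0 0 0 255; 0.2 -0.015 0 0 0 0 255; 0 0 0 0 0 0 255"

```text
clock: 22.2
tcp_pos: [0.6301, 0.0434, 0.0812]
tool_rot: [0.999, -0.037, -0.002, 0.0]
wrist_force: [-20.5, 0.4, 24.1]
finger_gap: 0.14
finger_force: 111.1
```

Emit:
carry_out --moves "0 0 0.08 0 0 0 255; 0.1 -0.007 0 0 0 0 255; 0 0 0 0 0 0 255"

```text
clock: 22.58
tcp_pos: [0.6304, 0.0442, 0.0813]
tool_rot: [0.999, -0.037, -0.004, -0.0]
wrist_force: [-21.5, 2.9, 14.8]
finger_gap: 0.138
finger_force: 109.9
```

Emit:
carry_out --moves "-0.15 0.01 0 0 0 0 255; 0 0 0 0 0 0 0; 0 0 0 0 0 0 0; 0 0 0 0 0 0 0; 0 0 0.5 0 0 0 0; 0 0 1 0 0 0 0; 0 0 1 0 0 0 0; 0 0 1 0 0 0 0" --force 40

```text
clock: 23.58
tcp_pos: [0.6323, 0.0427, 0.1527]
tool_rot: [0.999, -0.038, 0.0, -0.0]
wrist_force: [0.1, 0.4, -0.0]
finger_gap: 0.995
finger_force: 0.0
```

Emit:
carry_out --moves "0 0 1 0 0 0 0; 0 0 1 0 0 0 0; 0 0 1 0 0 0 0; 0 0 1 0 0 0 0; 0 0 1 0 0 0 0; 0 0 1 0 0 0 0; 0 0 1 0 0 0 0; 0 0 1 0 0 0 0"

```text
clock: 24.58
tcp_pos: [0.632, 0.0427, 0.3128]
tool_rot: [0.999, -0.038, 0.0, -0.0]
wrist_force: [0.7, 0.2, -0.1]
finger_gap: 1.001
finger_force: 0.0
```

Emit:
carry_out --moves "0 0 1 0 0 0 0; -0.3 -1 0 0 0 0 0; -0.3 -1 0 0 0 0 0; -0.3 -1 0 0 0 0 0; -0.3 -1 0 0 0 0 0; -0.3 -1 0 0 0 0 0; -0.3 -1 0 0 0 0 0; -0.3 -1 0 0 0 0 0"

```text
clock: 25.58
tcp_pos: [0.5896, -0.0987, 0.3313]
tool_rot: [0.999, -0.038, -0.0, 0.0]
wrist_force: [-0.3, 0.1, 0.3]
finger_gap: 1.004
finger_force: 0.0
```

Run:
```python
from h import *
np.set_printoptions(precision=4,suppress=True)
print(ctrl.get_obs()['tcp_pos'])
for c in('top','scene'):
    t=cam(c,c+'3.png')
    for k,z in dict(guard_grip=.268,tray_grip=.093,tray_center=.0825).items():
        for d in landmark_of(k,c)[:2]: print(c,k,round(d['conf'],2),at(t,d['pixel'],z))
```

```text
[ 0.5896 -0.0987  0.3313]
top guard_grip 0.58 [ 0.5592 -0.2049  0.268 ]
top guard_grip 0.36 [ 0.3766 -0.0116  0.268 ]
top tray_center 0.72 [0.7595 0.0277 0.0825]
scene guard_grip 0.63 [ 0.5571 -0.2071  0.268 ]
scene tray_grip 0.59 [0.632  0.0318 0.093 ]
scene tray_center 0.68 [0.7555 0.0309 0.0825]
```

Emit:
carry_out --moves "-0.3 -1 0 0 0 0 0; -0.3 -1 0 0 0 0 0; -0.3 -1 0 0 0 0 0; -0.3 -1 0 0 0 0 0; -0.3 -1 0 0 0 0 0; -0.1 -0.5 0 0 0 0 0; 0 0 0 0 0 0 0; 0 0 -1 0 0 0 0"

```text
clock: 26.98
tcp_pos: [0.5592, -0.2067, 0.3125]
tool_rot: [0.999, -0.038, 0.002, 0.0]
wrist_force: [-0.0, 0.3, -1.5]
finger_gap: 1.002
finger_force: 0.0
```

Emit:
carry_out --moves "0 0 -1 0 0 0 0; 0 0 -1 0 0 0 0; 0 0 -1 0 0 0 0; 0 0 0 0 0 0 255; 0 0 0 0 0 0 255; 0 0 0 0 0 0 255; 0 0 0 0 0 0 255; 0 0 0 0 0 0 255"

```text
clock: 27.98
tcp_pos: [0.5585, -0.2076, 0.2523]
tool_rot: [0.999, -0.038, 0.001, 0.0]
wrist_force: [-0.4, -1.0, 5.6]
finger_gap: 0.155
finger_force: 40.2
```

Emit:
carry_out --moves "0.075 1 0 0 0 0 255; 0.075 1 0 0 0 0 255; 0.075 1 0 0 0 0 255; 0.075 1 0 0 0 0 255; 0.075 1 0 0 0 0 255; 0.075 1 0 0 0 0 255; 0.075 1 0 0 0 0 255; 0.075 1 0 0 0 0 255"

```text
clock: 28.98
tcp_pos: [0.5703, -0.0473, 0.2522]
tool_rot: [0.999, -0.038, 0.001, 0.0]
wrist_force: [-1.7, -2.3, 6.6]
finger_gap: 0.157
finger_force: 40.6
```

Emit:
carry_out --moves "0.075 1 0 0 0 0 255; 0.075 1 0 0 0 0 255; 0.075 1 0 0 0 0 255; 0.075 1 0 0 0 0 255; 0.075 1 0 0 0 0 255; 0.04 0.6 0 0 0 0 255; 0.03 0.4 0 0 0 0 255; 0 0 0 0 0 0 255"

```text
clock: 29.98
tcp_pos: [0.5793, 0.0741, 0.2522]
tool_rot: [0.999, -0.037, 0.001, -0.001]
wrist_force: [-1.3, 2.7, 6.7]
finger_gap: 0.155
finger_force: 40.4
```

Emit:
carry_out --moves "0.03 0.4 0 0 0 0 255; 0.03 0.3 0 0 0 0 255; 0 0 0 0 0 0 255"

```text
clock: 30.35
tcp_pos: [0.5803, 0.0878, 0.2522]
tool_rot: [0.999, -0.037, 0.001, -0.0]
wrist_force: [-1.0, 1.4, 6.0]
finger_gap: 0.162
finger_force: 40.4
```

Emit:
carry_out --moves "0.02 0.25 0 0 0 0 255; 0.02 0.25 0 0 0 0 255; 0 0 0 0 0 0 255"

```text
clock: 30.72
tcp_pos: [0.5803, 0.0882, 0.2521]
tool_rot: [0.999, -0.041, -0.001, 0.005]
wrist_force: [-10.2, -23.9, 17.6]
finger_gap: 0.156
finger_force: 45.5
```

Emit:
carry_out --moves "-0.03 -0.35 0 0 0 0 255; 0 0 0 0 0 0 0; 0 0 0 0 0 0 0; 0 0 0 0 0 0 0; 0 0 1 0 0 0 0; 0 0 1 0 0 0 0; 0 0 1 0 0 0 0; 0 0 1 0 0 0 0"

```text
clock: 31.72
tcp_pos: [0.5803, 0.0901, 0.3318]
tool_rot: [0.999, -0.038, -0.0, -0.0]
wrist_force: [-1.0, 1.1, -1.1]
finger_gap: 1.003
finger_force: 0.0
```

Emit:
carry_out --moves "-1 -0.5 0.5 0 0 0 0; -1 -0.5 0.5 0 0 0 0; -1 -0.5 0.5 0 0 0 0; -1 -0.5 0.5 0 0 0 0; -1 -0.5 0.5 0 0 0 0; -1 -0.5 0.5 0 0 0 0; -1 -0.5 0.5 0 0 0 0; 0 0 0 0 0 0 0"

```text
clock: 32.72
tcp_pos: [0.4399, 0.0194, 0.4023]
tool_rot: [0.999, -0.038, 0.001, 0.0]
wrist_force: [0.3, -0.5, -0.6]
finger_gap: 1.002
finger_force: 0.0
```

Run:
```python
from h import *
C=np.array([.762,.033,0]);M=R.from_euler('z',np.radians(-4.3)).as_matrix();ims=[]
for c,(a,b,l,r) in dict(top=(110,260,245,405),scene=(210,340,250,410)).items():
    t=cam(c);im=cv2.resize(t['image'],None,fx=3,fy=3,interpolation=2)
    for k,z in dict(guard_grip=.268,tray_center=.0825,dish_center=.0225).items():
        for d in landmark_of(k,c)[:1]: print(c,k,round(d['conf'],2),((at(t,d['pixel'],z)-C)@M).round(3))
    for P,cl in(([[-.08,-.12,.09],[.08,-.12,.09],[.08,.12,.09],[-.08,.12,.09]],(0,255,255)),([[-.185,-.145,.241],[-.185,.145,.241],[-.185,.145,.014],[-.185,-.145,.014]],(0,255,0))):
        q=proj(t,C+np.array(P)@M.T)*3+1
        cv2.polylines(im,[np.round(q).astype(int).reshape(-1,1,2)],True,cl,1)
    ims.append(cv2.resize(im[3*a:3*b,3*l:3*r],(398,370)))
cv2.imwrite('pics/end.png',np.hstack(ims))
```

```text
top guard_grip 0.96 [-0.193  0.044  0.268]
top tray_center 0.91 [ 0.003 -0.004  0.083]
scene guard_grip 0.78 [-0.187  0.039  0.268]
scene tray_center 0.62 [-0.008  0.007  0.083]
```

View pics/end.png

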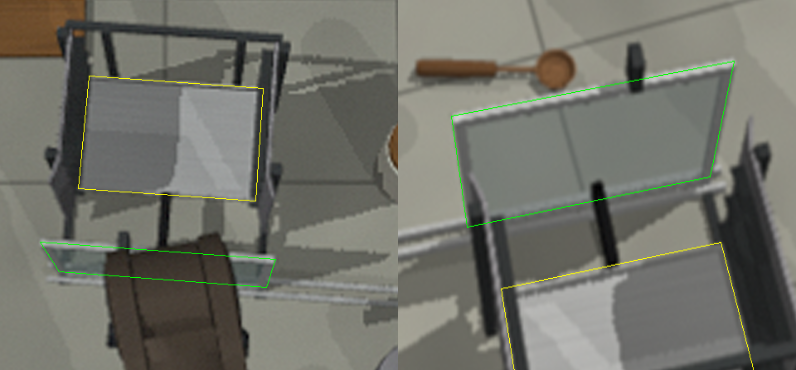

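The final picture shows the guard exactly on its shut outline (green) and the tray home on the lowest rails (yellow). The arm is clear of everything, so I'm handing in.

```bash
python3 -c "
from station import hand_in
print(hand_in())"
```

```text
the job is handed in; nothing more can be done
None
```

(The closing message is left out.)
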